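Square up the slumped blanks in the corner jig

ROBOT

A 6-joint arm with a two-finger parallel gripper is mounted at the origin on the work surface. World frame = base frame: x ahead of the robot, y to its left, z up, the work surface at z = 0. Lengths are in mm, angles in rad, forces in N, time in s.
With the tool pointing down it reaches from about 350 to 775 mm from the base axis. Payload 7.3 kg.
Tool frame: the origin (TCP) lies midway between the tips of the shut fingers; the grasp point (between the pads) lies 19 mm behind it; x points along the fingers, y is the direction in which the jaws open and shut, and the axes are right-handed (so a half turn about x gives the same grasp; the last joint's range is limited). The gripper opens to 92 mm and grips with 3 to 60 N. Pads are 19 mm wide; open, the fingers measure 130 mm over their backs; the gripper's body (75 mm by 190 mm) begins 47 mm behind the grasp point.
Start: joints at [1.057, 0.342, 1.524, -0, 1.275, -0.146], TCP at [188.758, 489.914, 226.741] pointing down, gripper open.
Joint ranges: [-2.53, 2.53], [-0.77, 2.02], [0.04, 2.7], [-1, 4.14], [0.28, 2.66], [-3.11, 3.11]. Speed limits (rad/s): [2.57, 2.57, 3.14, 3.14, 3.14, 3.14].

INTERFACE

Orientations are given as [roll, pitch, yaw] about the fixed x, y, z axes, in that order (R = Rz(yaw) Ry(pitch) Rx(roll)).
In Python, from plant import bot gives the robot as it stands. The module is installed in compiled form; this text tells all that it offers.
- The arm moves only by the shell command python3 -m handwheel 'ROWS' [OPENING]. ROWS is JSON, a list that holds one entry, the list of rows, each a list of 4 numbers: the shift along the tool's x, y, z in cm, then the turn about the tool's x in rad. A call has 1 to 8 rows; each row shifts and turns the commanded pose from where the row before left it, along the tool's axes as they then stand; what a row does not reach is not made up. A row lasts 1/12 s, in which the tool goes at most 41.7 mm and 7.16 degrees, less where a joint would pass 70% of its speed; a pose out of reach is approached as far as the arm can. A call is refused whole if a number of a shift passes 4.17 or a number of a turn 0.125, either way. A call with a gripper value outside its range is refused whole. OPENING is the opening, from 0 (shut) to 1 (fully open), set as the call begins (- or left out, the last holds). The fingers move at their own pace and stop on an object; the grip force is fixed at half the most. Time passes only in rows, so rows that do not move let the fingers close. It gives the time, the measured TCP pose, the force and the opening at its end, in the units of the state.
- bot.get_obs(): the state, without advancing time (a new reading comes with each control period).
- bot.capture(name): name is "side" or "top"; returns (picture, depth): 384x512x3 uint8, red, green, blue; 384x512 float32, mm along the optical axis (not along the pixel's ray), 0 where there is no reading.
- bot.camera_model(name): a dict with "fx", "fy", "cx", "cy" (pixels), "dist_coeffs" ([k1, k2, p1, p2, k3] as OpenCV has them; the pictures are not rectified), "position" and "rotation" of the camera in the world. Camera axes: x right, y down, z forward; pixel columns grow to the right and rows downward; lengths in mm; the calibration is good to about 2 mm. A picture is of the moment at which its call begins. camera_model takes no time and is no camera call.
- bot.close_job(): hands the job in, once; it reports no verdict.
Trained networks look in the newest picture that a camera, given by its name, has taken for a name from the list of things; names that differ only in an ending like _2 or _b are one class to them, and where a whole thing is asked for, a point or a joint stands for the part that bears it (a point fixed in the world has none). Each returns a list of dicts, best first, with "conf" (0 to 1); they miss things now and then, are a little off and sometimes report something else, mostly with a low value. They report only what shows in the picture. A call takes as long as a camera call. They do not tell look-alikes from the thing itself.
- bot.find_in(camera, label): "bbox" ([left, top, width, height] in pixels, round what is visible of it).
- bot.spot_point(camera, label): "point" ([column, row] in pixels: a listed point, or the origin of a listed thing).
The state is a dict: "time": time; "joint_positions": joint angles; "dq": joint speeds; "tau": joint torques, N m; "tool_pos": TCP position; "tcp_rot": TCP orientation; "contact_force": force on the tool from outside, world axes, zero at the start; "moment": the same for the moment, N m; "grip_width": finger opening in mm.
Only numpy, scipy, OpenCV 4.12 (cv2) and the standard library are available. Lean on these libraries where they do the work, as an engineer would, in place of code of your own. Each camera call takes 0.05 s, during which the arm holds its last target.

TASK

The four plywood blanks standing on edge in the wooden corner jig have slumped over against its tall backstop. Push them upright, packed tight face to face against the backstop, and square the row so that the far end of every blank is flush against the low side fence. Leave all four standing there, and do not disturb the small tin and the offcut lying on the open end of the jig.

Things in the scene. Friction and masses are not known exactly. Their poses are not given: they have to be found in the camera images.
- jig: Wooden corner jig screwed to the bench: flat dark base board 260 (x) by 300 (y) by 12 mm thick with two pale walls, a tall backstop across its +y end and a low side fence along its +x side; the -x side and -y end are open. Origin: centre of the board's underside, on the bench; z up, x pointing away from the robot within 0.4 rad. Blanks stand on the board's top, 12 mm above the bench.
- backstop (a point): Middle of the upper edge of the backstop's flat face. The face looks to the jig's -y and lies at y = +100 mm in the jig's frame; it is 200 mm long (x = -102 to +98 mm) and rises 90 mm above the board; the wall is 18 mm thick, with gussets behind. Axes as the jig's.
- fence (a point): Middle of the upper edge of the side fence's flat face. The face looks to the jig's -x and lies at x = +80 mm in the jig's frame; it is 200 mm long (y = -100 to +100 mm) and rises only 30 mm above the board; the fence is 18 mm thick. Axes as the jig's.
- blank1: Plywood blank 1 of 4 alike, counted from the backstop out: 130 long (x) by 15 thick (y) by 80 mm high (z), 90 to 155 g. Origin: centre of its 130 x 15 underside. Starts on its long edge, parallel to the backstop, leaning 18 to 36 degrees: top towards the backstop (jig's +y), foot out. Its own x, y lie along the jig's x, y. Slides when its foot is pushed with a few newtons. Its +x end starts 10 to 33 mm short of the fence.
- blank2: Plywood blank 2 of 4 alike, counted from the backstop out: 130 long (x) by 15 thick (y) by 80 mm high (z), 90 to 155 g. Origin: centre of its 130 x 15 underside. Starts on its long edge, parallel to the backstop, leaning 18 to 36 degrees: top towards the backstop (jig's +y), foot out. Its own x, y lie along the jig's x, y. Slides when its foot is pushed with a few newtons. Its +x end starts 10 to 33 mm short of the fence.
- blank3: Plywood blank 3 of 4 alike, counted from the backstop out: 130 long (x) by 15 thick (y) by 80 mm high (z), 90 to 155 g. Origin: centre of its 130 x 15 underside. Starts on its long edge, parallel to the backstop, leaning 18 to 36 degrees: top towards the backstop (jig's +y), foot out. Its own x, y lie along the jig's x, y. Slides when its foot is pushed with a few newtons. Its +x end starts 10 to 33 mm short of the fence.
- blank4: Plywood blank 4 of 4 alike, counted from the backstop out: 130 long (x) by 15 thick (y) by 80 mm high (z), 90 to 155 g. Origin: centre of its 130 x 15 underside. Starts on its long edge, parallel to the backstop, leaning 18 to 36 degrees: top towards the backstop (jig's +y), foot out. Its own x, y lie along the jig's x, y. Slides when its foot is pushed with a few newtons. Its +x end starts 10 to 33 mm short of the fence.
- tin: Small steel tin, 48 mm across, 35 mm high, standing on the jig's board near its open -y end, about 40 mm towards +x from the middle. Not part of the job. Origin: centre of its underside.
- offcut: Loose offcut of wood, 90 x 40 x 18 mm, lying on the jig's board near its open -y end, about 60 mm towards -x from the middle. Not part of the job. Origin: centre of its underside.
There are look-alikes about, which are no part of the job. What is shaped like the blank3 but white is not meant.

How it is judged (in metres and radians):
At the end, for the whole second after the job is handed in: All four blanks stand on their long edge on the jig's board, at rest, upright and parallel to the backstop within 3.4 degrees, the whole row packed against the backstop with no more than 5 mm of gaps in all, and the +x end of every blank within 4 mm of the side fence (angle between each of blank1, blank2, blank3, blank4's own z axis and vertical below 0.06 rad and angle between the y axis of each of blank1, blank2, blank3, blank4 and the y axis of jig, either way round below 0.06 rad and y of blank1 in the frame of jig between 0.0425 and 0.1 m and x of each of blank1, blank2, blank3, blank4 in the frame of jig above 0.011 m and z of each of blank1, blank2, blank3, blank4 in the frame of jig below 0.017 m and linear speed of each of blank1, blank2, blank3, blank4 below 0.01 m/s and y of blank2 in the frame of jig between 0.0425 and 0.1 m and y of blank3 in the frame of jig between 0.0425 and 0.1 m and y of blank4 in the frame of jig between 0.0425 and 0.1 m); the robot touches nothing.
It fails at once if the small tin or the offcut on the jig is moved by more than 20 mm (distance of any of tin, offcut from where it was at the start of the episode above 0.02 m).
It also fails if it takes over 67 s, if anything falls off the work surface, if the arm or the gripper's body presses on something with over 40 N, if the wrist force passes 120 N, or if a joint passes its speed limit or range.

## Working session

There is one attempt and no reset: what is moved stays moved. The work goes in short steps, Python scripts to look and compute and a shell command to move; the robot and the scene stay as the last step left them, time stands still between calls to the robot, and variables do not carry over. Pictures are saved under pics/ and viewed, and the job is handed in when it is done.

```bash
mkdir -p pics; ls; python3 - <<'E'
from plant import bot
import cv2
o=bot.get_obs();print({k:o[k] for k in o})
for n in("side","top"):
    p,d=bot.capture(n);cv2.imwrite(f"pics/{n}0.png",p[:,:,::-1]);import numpy as np;np.save(f"{n}0.npy",d)
    print(bot.camera_model(n))
    for l in("jig","backstop","fence","blank1","blank4","tin","offcut"):
        print(n,l,[ (r['bbox'],round(r['conf'],2)) for r in bot.find_in(n,l)] if l not in("backstop","fence") else bot.spot_point(n,l))
E
```

```text
pics
{'time': 0.0, 'joint_positions': array([ 1.05699493e+00,  3.42732737e-01,  1.52503134e+00, -2.41268657e-05,
        1.27541776e+00, -1.45991713e-01]), 'dq': array([ 0.00014541, -0.00127536, -0.00149929,  0.00137105,  0.00034659,
       -0.00190017]), 'tau': array([-1.88103637e-03, -4.31244206e+01, -2.44224072e+01,  7.14351330e-02,
        5.60650940e-02, -1.35426849e-04]), 'tool_pos': array([188.54834016, 489.52253473, 226.03478073]), 'tcp_rot': array([-1.70227165,  1.56920698, -2.07007429]), 'contact_force': array([-0.10266215, -0.58330022,  0.86669158]), 'moment': array([-0.06580587, -0.00033255,  0.00093656]), 'grip_width': 91.75041545936435}
{'fx': 452.6535668415146, 'fy': 452.6535668415146, 'cx': 259.7666396306061, 'cy': 186.95596755382357, 'dist_coeffs': array([0.05517364, 0.        , 0.        , 0.        , 0.        ]), 'position': array([380.08554732, 797.98616874, 652.35765307]), 'rotation': array([-2.20852359, -0.0156152 , -2.93370851])}
side jig []
side backstop [{'point': [236.2, 188.1], 'conf': 0.77}]
side fence [{'point': [227.2, 177.1], 'conf': 0.79}]
side blank1
[... 954 characters left out ...]
{'point': [256.9, 171.3], 'conf': 0.61}, {'point': [344.1, 220.6], 'conf': 0.57}]
top blank1 [([149.8, 221.4, 49.8, 64.3], 0.93), ([264.7, 149.9, 18.1, 67.5], 0.84), ([143.2, 124.9, 53.3, 59.4], 0.71), ([274.4, 150.8, 25.0, 63.3], 0.6), ([257.1, 151.0, 17.2, 60.4], 0.59), ([251.1, 144.6, 20.6, 57.9], 0.56), ([339.3, 169.2, 19.7, 21.7], 0.36)]
top blank4 [([149.8, 221.4, 49.8, 64.3], 0.93), ([264.7, 149.9, 18.1, 67.5], 0.84), ([143.2, 124.9, 53.3, 59.4], 0.71), ([274.4, 150.8, 25.0, 63.3], 0.6), ([257.1, 151.0, 17.2, 60.4], 0.59), ([251.1, 144.6, 20.6, 57.9], 0.56), ([339.3, 169.2, 19.7, 21.7], 0.36)]
top tin [([338.9, 168.7, 21.2, 26.0], 0.73)]
top offcut [([329.7, 202.0, 31.9, 42.3], 0.82)]
```

View pics/top0.png

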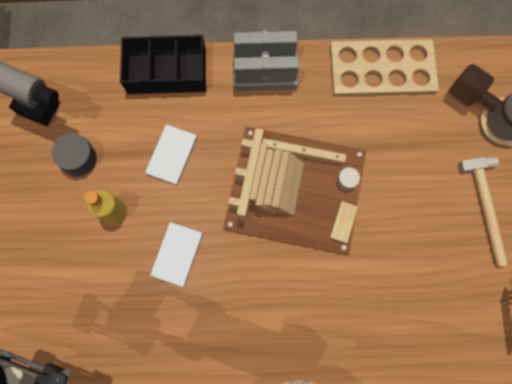

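View pics/side0.png

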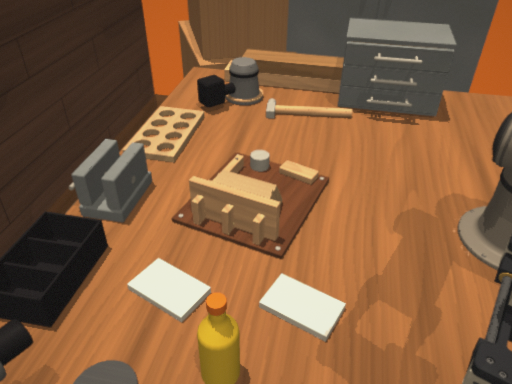

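```bash
python3 - <<'E'
import cv2
a=cv2.imread("pics/top0.png")[110:270,215:375];cv2.imwrite("pics/top0c.png",cv2.resize(a,(600,600),interpolation=cv2.INTER_CUBIC))
a=cv2.imread("pics/side0.png")[125:245,180:340];cv2.imwrite("pics/side0c.png",cv2.resize(a,(800,600),interpolation=cv2.INTER_CUBIC))
E
```

```text
(no output)
```

View pics/top0c.png

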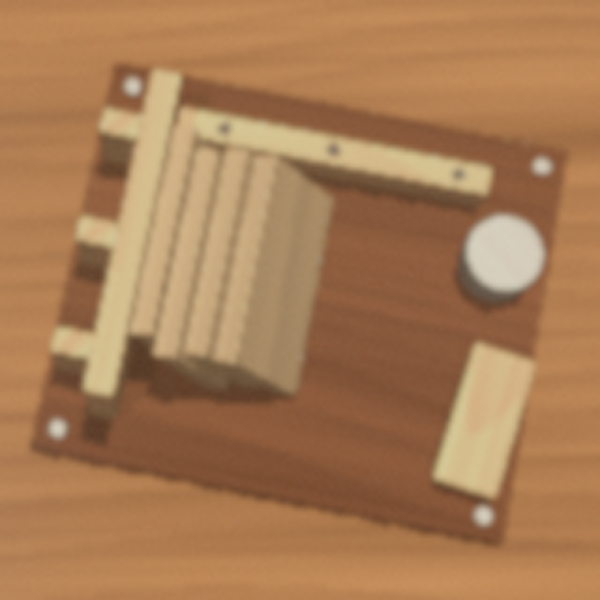

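View pics/side0c.png

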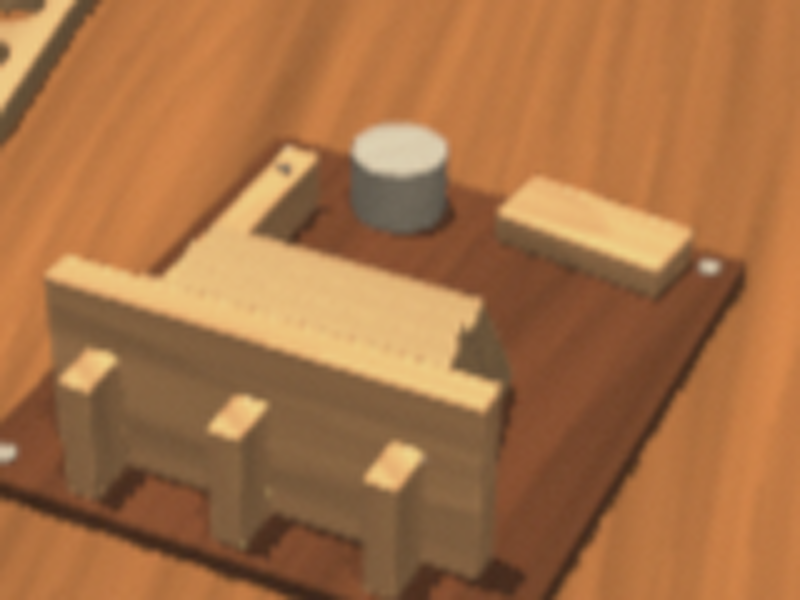

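The top view shows the four tan blanks in the jig at about (265–300, 150–215). The backstop is at about (250,170), the fence at (305,150), the tin at (348,179) and the offcut at (344,222). Two white panels, at (171,154) and (177,254), lie outside the jig and are the look-alikes. Next I'll measure the jig pose.

```bash
cat > h.py <<'E'
import numpy as np, cv2
from scipy.spatial.transform import Rotation as R
from plant import bot
def cam(n):
    m=bot.camera_model(n);K=np.array([[m['fx'],0,m['cx']],[0,m['fy'],m['cy']],[0,0,1]])
    return K,np.array(m['dist_coeffs']),np.array(m['position']),R.from_euler('xyz',m['rotation']).as_matrix()
def onplane(n,px,z):
    K,D,p,Rm=cam(n);u=cv2.undistortPoints(np.array(px,float).reshape(-1,1,2),K,D).reshape(-1,2)
    r=np.c_[u,np.ones(len(u))]@Rm.T
    return p+r*((z-p[2])/r[:,2])[:,None]
def proj(n,X):
    K,D,p,Rm=cam(n);c=(np.array(X,float).reshape(-1,3)-p)@Rm
    return cv2.projectPoints(c,np.zeros(3),np.zeros(3),K,D)[0].reshape(-1,2)
def cloud(n,d):
    K,D,p,Rm=cam(n);v,u=np.mgrid[:384,:512];q=cv2.undistortPoints(np.c_[u.ravel(),v.ravel()].astype(float).reshape(-1,1,2),K,D).reshape(-1,2)
    return (p+(np.c_[q,np.ones(len(q))]*d.reshape(-1,1))@Rm.T).reshape(384,512,3)
E
python3 - <<'E'
from h import *
np.set_printoptions(suppress=True,precision=1)
c=np.array([[115,62],[568,150],[500,545],[32,450]])/3.75+[215,110]-.37
W=onplane("top",c,12);print(W)
# jig corners order: backstop+fence corner (+x,+y); (+x,-y); (-x,-y); (-x,+y)
J=np.array([[130,150],[130,-150],[-130,-150],[-130,150]])
M=R.align_vectors
a=W[:,:2]-W[:,:2].mean(0)
th=np.arctan2((J[:,0]*a[:,1]-J[:,1]*a[:,0]).sum(),(J*a).sum());print("c",W.mean(0),"yaw",th)
print("resid",a-J@np.array([[np.cos(th),np.sin(th)],[-np.sin(th),np.cos(th)]]))
print("bs",onplane("top",[[257.4,173]],102),"fence",onplane("top",[[305.4,154.5]],42))
print(onplane("side",[[236.2,188.1]],102),onplane("side",[[227.2,177.1]],42))
C=cloud("top",np.load("top0.npy"))
print(C[175,300],C[230,250],C[180,325])
E
```

```text
[[ 714.9  101.8   12. ]
 [ 646.  -189.9   12. ]
 [ 393.2 -127.9   12. ]
 [ 461.3  160.    12. ]]
c [553.8 -14.   12. ] yaw -0.23245343334257146
resid [[-0.  -0.2]
 [ 0.2  0. ]
 [ 0.4  2.1]
 [-0.6 -1.9]]
bs [[572.   76.5 102. ]] fence [[629.2 -38.3  42. ]]
[[570.8  84.1 102. ]] [[622.6 -30.5  42. ]]
[584.6 -25.1  22.9] [458.9  97.3   8.9] [572.3 -84.8  16. ]
```

```bash
cat >> h.py <<'E'
JC=np.array([553.8,-14.,0]);JY=-0.232
def tojig(X):
    d=np.asarray(X)-JC;c,s=np.cos(JY),np.sin(JY)
    return np.stack([c*d[...,0]+s*d[...,1],-s*d[...,0]+c*d[...,1],d[...,2]],-1)
def fromjig(X):
    X=np.asarray(X,float);c,s=np.cos(JY),np.sin(JY)
    return JC+np.stack([c*X[...,0]-s*X[...,1],s*X[...,0]+c*X[...,1],X[...,2]],-1)
E
python3 - <<'E'
from h import *
np.set_printoptions(suppress=True,precision=0,linewidth=200)
for n in("top","side"):
    P=tojig(cloud(n,np.load(n+"0.npy"))).reshape(-1,3)
    for x0 in(0,-60,89):
        m=abs(P[:,0]-x0)<3;m&=abs(P[:,1])<160;Q=P[m];Q=Q[np.argsort(-Q[:,1])]
        print(n,x0,[(int(a),int(b)) for a,b in Q[::max(1,len(Q)//60),1:]])
    m=abs(P[:,1]-(-50))<4;m&=abs(P[:,0])<140;Q=P[m];Q=Q[np.argsort(Q[:,0])]
    print(n,"y-50",[(int(a),int(b)) for a,b in Q[::max(1,len(Q)//60),::2]])
E
```

```text
top 0 [(159, 0), (155, 0), (148, 12), (139, 73), (135, 71), (130, 69), (126, 71), (121, 71), (113, 101), (110, 102), (105, 102), (102, 102), (98, 87), (94, 88), (89, 93), (85, 86), (80, 84), (77, 86), (72, 88), (68, 89), (65, 82), (61, 83), (56, 90), (50, 87), (47, 80), (43, 81), (39, 85), (34, 85), (29, 80), (24, 70), (19, 61), (14, 55), (9, 43), (3, 38), (0, 25), (-4, 22), (-10, 12), (-15, 11), (-20, 7), (-25, 7), (-29, 15), (-33, 7), (-37, 10), (-42, 10), (-47, 11), (-52, 10), (-56, 14), (-63, 12), (-67, 6), (-72, 8), (-76, 9), (-81, 8), (-85, 9), (-90, 10), (-95, 12), (-100, 11), (-107, 11), (-111, 10), (-116, 12), (-121, 12), (-126, 11), (-131, 10), (-134, 9), (-139, 10), (-145, 9), (-148, 7), (-157, 2)]
top -60 [(159, 2), (155, 0), (133, 69), (115, 101), (110, 100), (106, 98), (101, 103), (100, 74), (97, 13), (95, 84), (91, 15), (89, 11), (86, 11), (86, 69), (83, 64), (79, 84), (76, 11), (72, 88), (69, 89), (65, 80), (59, 86), (54, 86), (47, 80), (43, 83), (39, 84), (35, 13), (31, 82), (26, 72), (21, 61), (17, 60), (11, 50), (6, 40), (1, 31), (-4, 21), (-10, 14), (-16, 10), (-2
[... 4282 characters left out ...]
 2), (-131, 4), (-130, 12), (-129, 12), (-128, 14), (-125, 13), (-122, 12), (-121, 15), (-119, 12), (-116, 14), (-115, 15), (-113, 13), (-112, 14), (-109, 14), (-107, 12), (-105, 12), (-104, 15), (-102, 13), (-101, 12), (-99, 13), (-99, 14), (-96, 13), (-94, 13), (-90, 11), (-89, 13), (-85, 11), (-84, 11), (-82, 12), (-81, 13), (-79, 13), (-76, 14), (-74, 15), (-70, 13), (-65, 13), (-63, 15), (-60, 13), (-58, 14), (-56, 13), (-54, 14), (-51, 12), (-47, 13), (-46, 15), (-42, 14), (-40, 13), (-36, 13), (78, 24), (78, 41), (78, 20), (78, 23), (79, 37), (79, 42), (80, 27), (82, 44), (85, 43), (87, 44), (91, 41), (92, 43), (96, 42), (118, 14), (120, 14), (123, 14), (126, 12), (127, 11), (139, 1)]
```

```bash
python3 - <<'E'
from h import *
def box(x0,x1,y0,y1,z0,z1):
    return [[x,y,z] for x in(x0,x1) for y in(y0,y1) for z in(z0,z1)]
E=[(0,1),(2,3),(4,5),(6,7),(0,2),(1,3),(4,6),(5,7),(0,4),(1,5),(2,6),(3,7)]
for n,(r0,r1,c0,c1,s) in {"top":(110,270,215,375,4),"side":(125,255,170,335,4.6)}.items():
    im=cv2.imread(f"pics/{n}0.png")[r0:r1,c0:c1];im=cv2.resize(im,None,fx=s,fy=s,interpolation=cv2.INTER_CUBIC)
    for b in(box(-130,130,-150,150,0,12),box(-102,98,100,118,12,102),box(80,98,-100,100,12,42)):
        q=(proj(n,fromjig(b))-[c0,r0]+.5)*s
        for i,j in E: cv2.line(im,tuple(int(v) for v in q[i]),tuple(int(v) for v in q[j]),(255,0,0),1)
    cv2.imwrite(f"pics/{n}0o.png",im);print(im.shape)
E
```

```text
(640, 640, 3)
(598, 759, 3)
```

View pics/top0o.png

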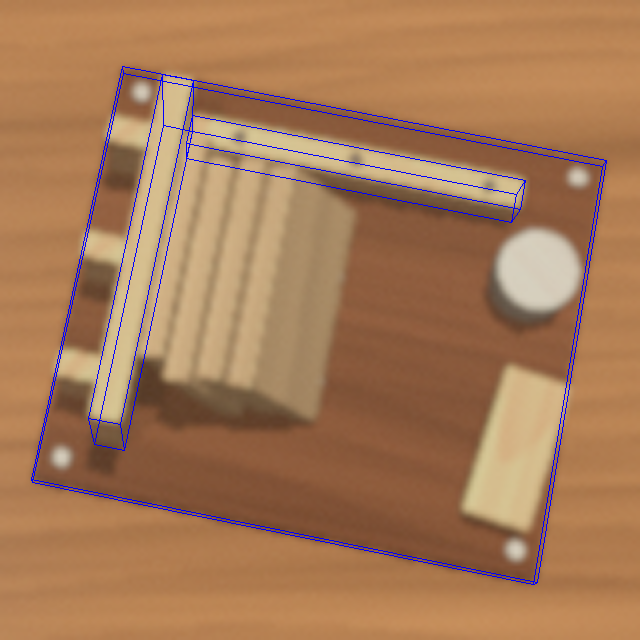

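View pics/side0o.png

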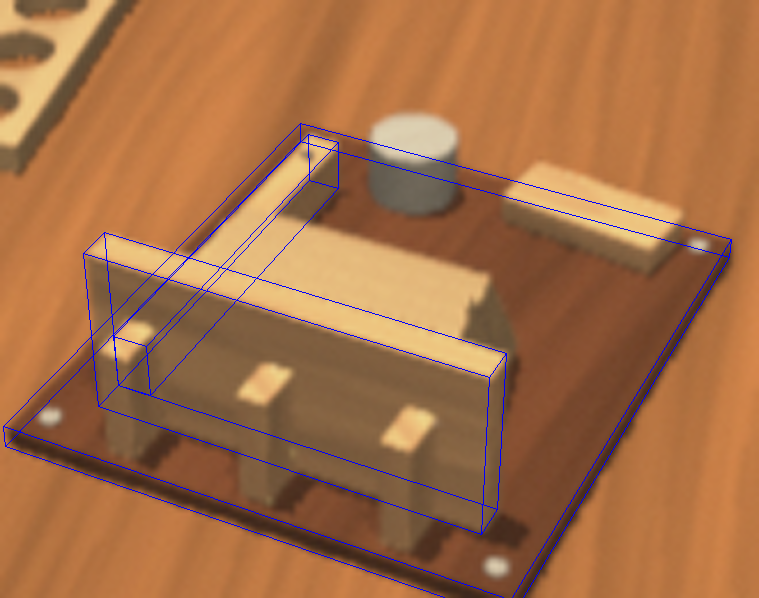

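The jig fit agrees in both views to about 2 mm: centre (553.8, −14), yaw −0.232. Now the blank ends, and the plan in tool axes.

```bash
cat >> h.py <<'E'
def plan(tx=None,ty=None,tz=None,yaw_y=None):
    """jig-frame target -> shift in tool axes (cm); yaw_y desired jig-frame angle of tool y"""
    o=bot.get_obs();M=R.from_euler('xyz',o['tcp_rot']).as_matrix();p=tojig(np.array(o['tool_pos']))
    c,s=np.cos(JY),np.sin(JY);Mj=np.array([[c,s,0],[-s,c,0],[0,0,1]])@M
    print("t",round(o['time'],2),"jig pos",p.round(1),"F",(np.array([[c,s,0],[-s,c,0],[0,0,1]])@o['contact_force']).round(1),"grip",round(o['grip_width'],1),"q6",o['joint_positions'][5].round(2))
    print("tool axes in jig x:",Mj[:,0].round(3),"y:",Mj[:,1].round(3),"z:",Mj[:,2].round(3),"yang",np.arctan2(Mj[1,1],Mj[0,1]).round(3))
    if tx is not None:
        d=np.array([tx,ty,tz])-p;print("jig delta",d.round(1),"tool cm",(Mj.T@d/10).round(2))
E
python3 - <<'E'
from h import *
plan(-5,-45,150)
q=np.array([[297,170],[250,388]])/4+[215,110]-.5
print(tojig(onplane("top",q,86)))
q=np.array([[356,211],[315,423]])/4+[215,110]-.5
print(tojig(onplane("top",q,14)))
q=np.array([[207,155],[140,355],[204,150],[165,380],[265,160],[215,385]])/4+[215,110]-.5
print(tojig(onplane("top",q,88)))
E
```

```text
t 0.8 jig pos [-471.1  406.5  226.8] F [0.4 0.1 0.7] grip 91.8 q6 -0.15
tool axes in jig x: [ 0.  0. -1.] y: [0.135 0.991 0.   ] z: [ 0.991 -0.135  0.   ] yang 1.435
jig delta [ 466.1 -451.5  -76.8] tool cm [  7.67 -38.42  52.3 ]
[[ 63.20140136  33.43513335  86.        ]
 [-65.0677946   35.47231245  86.        ]]
[[ 67.79430769  -6.54060353  14.        ]
 [-64.16465446  -6.2100458   14.        ]]
[[ 61.06906235  84.90829031  88.        ]
 [-59.39858928  98.54289149  88.        ]
 [ 63.62389622  87.14814201  88.        ]
 [-70.40581561  82.19982313  88.        ]
 [ 64.73394412  52.24725459  88.        ]
 [-67.65171427  54.67661744  88.        ]]
```

```bash
python3 -m handwheel '[[[0,0,0,0.12],[0,0,0,0.12],[0,0,0,0.12],[0,0,0,0.12],[0,0,0,0.12],[0,0,0,0.12],[0,0,0,0.12],[0,0,0,0.12]]]' 0.6; python3 -m handwheel '[[[0,0,0,0.12],[0,0,0,0.12],[0,0,0,0.12],[0,0,0,0.115],[0,0,0,0]]]'; python3 -c "
from h import *
plan(0,-45,150)"
```

```text
time: 1.47
tool_pos: [188.7, 489.9, 226.7]
tcp_rot: [2.305, 1.571, 0.971]
contact_force: [-0.3, -0.1, 0.8]
grip_width: 55.0
time: 1.88
tool_pos: [188.8, 489.9, 226.7]
tcp_rot: [2.847, 1.571, 1.04]
contact_force: [-1.1, 0.4, 0.1]
grip_width: 55.0
t 1.88 jig pos [-471.1  406.5  226.7] F [-1.2  0.2  0.1] grip 55.0 q6 1.29
tool axes in jig x: [ 0.  0. -1.] y: [ 1.    -0.004  0.   ] z: [-0.004 -1.    -0.   ] yang -0.004
jig delta [ 471.1 -451.5  -76.7] tool cm [ 7.67 47.3  44.95]
```

```bash
python3 -m handwheel '[[[0,2.9,2.75,0],[0,2.9,2.75,0],[0,2.9,2.75,0],[0,2.9,2.75,0],[0,2.9,2.75,0],[0,2.9,2.75,0],[0,2.9,2.75,0],[0,2.9,2.75,0]]]'; python3 -m handwheel '[[[0,2.9,2.75,0],[0,2.9,2.75,0],[0,2.9,2.75,0],[0,2.9,2.75,0],[0,2.9,2.75,0],[0,2.9,2.75,0],[0,2.9,2.75,0],[0,2.9,2.75,0]]]'; python3 -c "
from h import *
plan(0,-45,150)"
```

```text
time: 2.55
tool_pos: [364.6, 220.8, 227.0]
tcp_rot: [2.273, 1.57, 0.474]
contact_force: [1.0, 0.0, 0.6]
grip_width: 54.8
time: 3.22
tool_pos: [539.9, -47.0, 226.8]
tcp_rot: [2.187, 1.57, 0.388]
contact_force: [1.3, 1.4, -0.1]
grip_width: 55.7
t 3.22 jig pos [ -5.9 -35.3 226.8] F [ 1.   1.6 -0.1] grip 55.7 q6 -0.0
tool axes in jig x: [ 0.  0. -1.] y: [1.    0.004 0.   ] z: [ 0.004 -1.    -0.   ] yang 0.004
jig delta [  5.9  -9.7 -76.8] tool cm [7.68 0.59 0.98]
```

```bash
python3 -m handwheel '[[[0,0.6,1.0,0],[3.5,0,0,0],[3.5,0,0,0],[3.5,0,0,0],[3.5,0,0,0],[3.5,0,0,0],[0,0,0,0]]]'; python3 - <<'E'
from h import *
plan(0,-45,32)
for n,(r0,r1,c0,c1,s) in {"top":(110,270,215,375,3.7),"side":(100,255,160,345,3.8)}.items():
    p,d=bot.capture(n);a=cv2.resize(p[r0:r1,c0:c1,::-1],None,fx=s,fy=s,interpolation=cv2.INTER_CUBIC);cv2.imwrite(f"pics/{n}1.png",a)
E
```

```text
time: 3.8
tool_pos: [538.1, -54.8, 45.7]
tcp_rot: [-1.595, 1.559, 2.888]
contact_force: [-1.8, 0.7, -0.4]
grip_width: 55.2
t 3.8 jig pos [ -5.9 -43.3  45.7] F [-1.9  0.3 -0.4] grip 55.2 q6 -0.01
tool axes in jig x: [-0.012  0.    -1.   ] y: [ 1.     0.003 -0.012] z: [ 0.003 -1.    -0.   ] yang 0.003
jig delta [  5.9  -1.7 -13.7] tool cm [1.36 0.6  0.17]
```

View pics/top1.png

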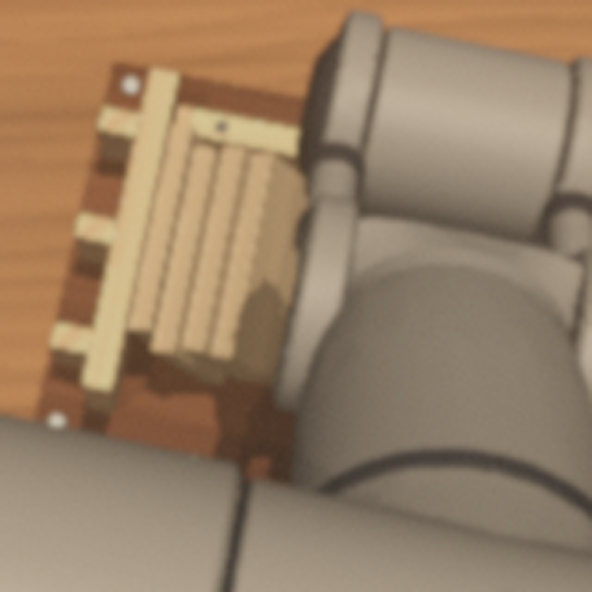

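View pics/side1.png

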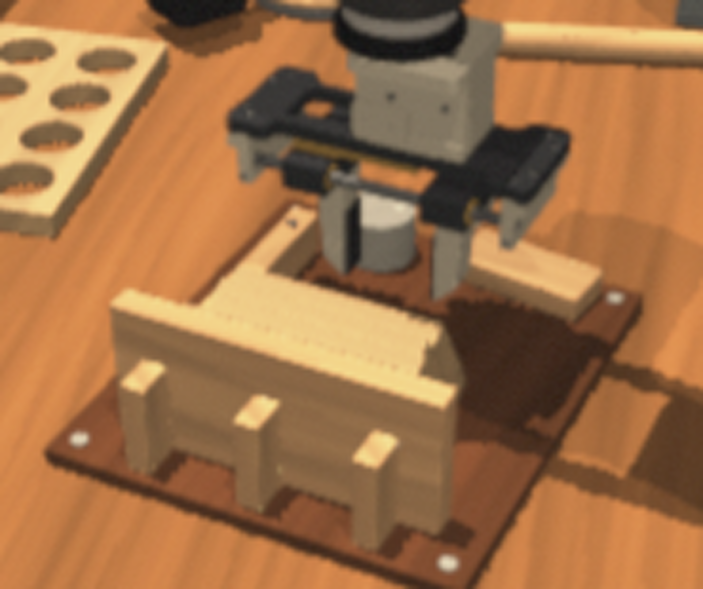

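The side view shows both fingers over the board in front of the stack, near crop (345,230) and (452,260), clear of the tin and the offcut. Lowering now, then pushing the feet.

```bash
python3 -m handwheel '[[[1.4,0.5,0,0],[0,0,-1,0],[0,0,-1,0],[0,0,-0.6,0],[0,0,-0.4,0],[0,0,-0.4,0],[0,0,-0.4,0],[0,0,-0.4,0]]]'; python3 -c "
from h import *
plan(0,30,32)"
```

```text
time: 4.57
tool_pos: [557.4, -16.2, 38.1]
tcp_rot: [0.956, 1.57, -0.847]
contact_force: [-1.2, -2.9, 1.1]
grip_width: 54.9
t 4.57 jig pos [ 4.  -1.3 38.1] F [-0.5 -3.1  1.1] grip 54.9 q6 0.07
tool axes in jig x: [ 0.001 -0.    -1.   ] y: [1.    0.    0.001] z: [ 0. -1.  0.] yang 0.0
jig delta [-4.  31.3 -6.1] tool cm [ 0.61 -0.4  -3.13]
```

```bash
python3 -m handwheel '[[[0.3,0,0.4,0],[0.3,0,0,0],[0,0,-0.4,0],[0,0,-0.4,0],[0,0,-0.4,0],[0,0,-0.4,0],[0,0,-0.3,0],[0,0,0,0]]]'; python3 -c "
from h import *
plan(0,30,32)"
```

```text
time: 5.23
tool_pos: [560.5, -1.5, 31.5]
tcp_rot: [-0.932, 1.57, -2.734]
contact_force: [-1.0, -3.4, -1.5]
grip_width: 55.2
t 5.23 jig pos [ 3.6 13.7 31.5] F [-0.2 -3.6 -1.5] grip 55.2 q6 0.09
tool axes in jig x: [-0.001 -0.    -1.   ] y: [ 1.     0.001 -0.001] z: [ 0.001 -1.     0.   ] yang 0.001
jig delta [-3.6 16.3  0.5] tool cm [-0.05 -0.36 -1.63]
```

```bash
python3 -m handwheel '[[[0,0,-0.3,0],[0,0,-0.3,0],[0,0,-0.3,0],[0,0,0,0]]]'; python3 - <<'E'
from h import *
plan(0,30,32)
for n,(r0,r1,c0,c1,s) in {"top":(110,270,215,375,3.7),"side":(100,255,160,345,3.8)}.items():
    p,d=bot.capture(n);a=cv2.resize(p[r0:r1,c0:c1,::-1],None,fx=s,fy=s,interpolation=cv2.INTER_CUBIC);cv2.imwrite(f"pics/{n}2.png",a)
E
```

```text
time: 5.57
tool_pos: [562.7, 7.5, 31.6]
tcp_rot: [-2.105, 1.57, 2.375]
contact_force: [-1.2, -2.0, -1.2]
grip_width: 54.9
t 5.57 jig pos [ 3.7 23.  31.6] F [-0.7 -2.2 -1.2] grip 54.9 q6 0.11
tool axes in jig x: [-0.  0. -1.] y: [ 1.  0. -0.] z: [ 0. -1. -0.] yang 0.0
jig delta [-3.7  7.   0.4] tool cm [-0.04 -0.37 -0.7 ]
```

View pics/top2.png

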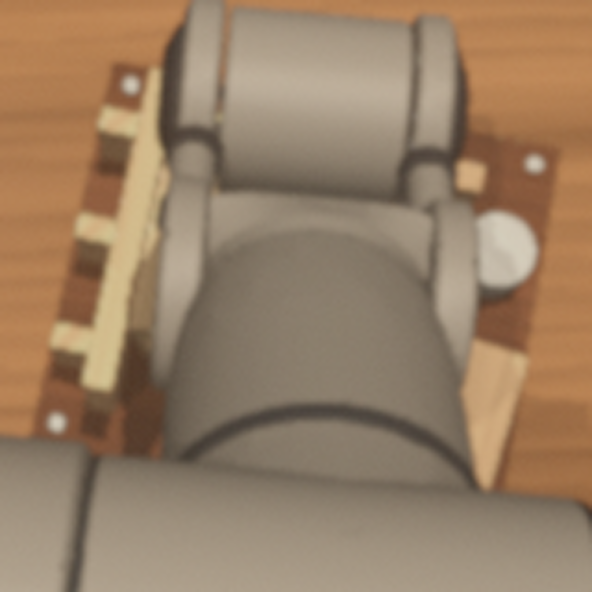

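View pics/side2.png

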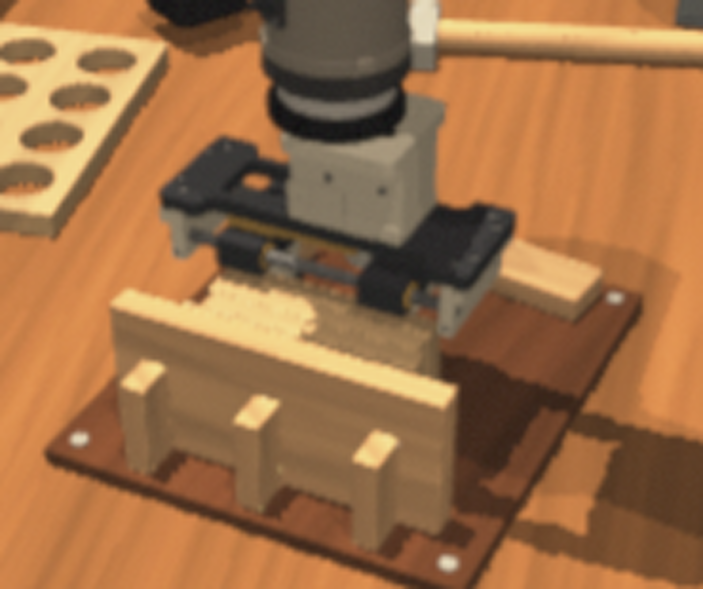

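The stack is rising with only 2–4 N on the tool. Next I'll push the last bit until the force climbs.

```bash
python3 -m handwheel '[[[0,0,-0.2,0],[0,0,-0.2,0],[0,0,-0.2,0],[0,0,0,0]]]'; python3 -c "
from h import *
plan(0,30,32)"; python3 -m handwheel '[[[0,0,-0.1,0],[0,0,-0.1,0],[0,0,0,0]]]';  python3 -c "
from h import *
plan(0,30,32)"
```

```text
time: 6.0
tool_pos: [564.2, 13.2, 31.7]
tcp_rot: [-3.053, 1.571, 1.427]
contact_force: [-0.4, -1.5, -1.7]
grip_width: 54.9
t 6.0 jig pos [ 3.9 28.9 31.7] F [-0.  -1.6 -1.7] grip 54.9 q6 0.12
tool axes in jig x: [-0.  0. -1.] y: [ 1.  0. -0.] z: [ 0. -1. -0.] yang 0.0
jig delta [-3.9  1.1  0.3] tool cm [-0.03 -0.39 -0.11]
time: 6.25
tool_pos: [564.3, 13.8, 31.7]
tcp_rot: [-0.28, 1.569, -2.083]
contact_force: [-2.3, -8.8, -0.9]
grip_width: 55.4
t 6.25 jig pos [ 3.8 29.5 31.7] F [-0.2 -9.1 -0.9] grip 55.4 q6 0.12
tool axes in jig x: [-0.    -0.001 -1.   ] y: [ 1. -0. -0.] z: [-0.    -1.     0.001] yang -0.0
jig delta [-3.8  0.5  0.3] tool cm [-0.03 -0.38 -0.05]
```

```bash
python3 -m handwheel '[[[0,0,0.5,0],[0,0,1.5,0],[0,0,1.5,0],[-3.5,0,0,0],[-3.5,0,0,0],[-3.5,-3,0,0],[-3.5,-3,0,0],[0,-3,0,-0.12]]]'; python3 -m handwheel '[[[0,0,0,-0.12],[0,0,0,-0.12],[0,0,0,-0.12],[0,0,0,-0.12],[0,0,0,-0.12],[0,0,0,-0.12],[0,0,0,-0.12],[0,0,0,-0.12]]]' 0.2; python3 -m handwheel '[[[0,0,0,-0.12],[0,0,0,-0.12],[0,0,0,-0.12],[0,0,0,-0.12],[0,0,0,-0.01],[0,0,0,0]]]'; python3 - <<'E'
from h import *
plan(-110,69,130)
for n,(r0,r1,c0,c1,s) in {"top":(110,270,215,375,3.7),"side":(100,255,160,345,3.8)}.items():
    p,d=bot.capture(n);a=cv2.resize(p[r0:r1,c0:c1,::-1],None,fx=s,fy=s,interpolation=cv2.INTER_CUBIC);cv2.imwrite(f"pics/{n}3.png",a)
E
```

```text
time: 6.92
tool_pos: [477.7, 0.2, 170.9]
tcp_rot: [1.636, 1.558, -0.047]
contact_force: [1.8, -1.2, -1.3]
grip_width: 55.4
time: 7.58
tool_pos: [475.0, 0.6, 165.5]
tcp_rot: [1.239, 1.569, 0.523]
contact_force: [-0.3, -0.3, -0.8]
grip_width: 18.7
time: 8.08
tool_pos: [474.8, 0.4, 165.4]
tcp_rot: [0.731, 1.569, 0.495]
contact_force: [-0.6, 1.0, 0.4]
grip_width: 18.1
t 8.08 jig pos [-80.2  -4.1 165.4] F [-0.8  0.9  0.4] grip 18.1 q6 -1.5
tool axes in jig x: [ 0.001  0.001 -1.   ] y: [0.003 1.    0.001] z: [ 1.    -0.003  0.001] yang 1.567
jig delta [-29.8  73.1 -35.4] tool cm [ 3.54  7.3  -3.01]
```

View pics/top3.png

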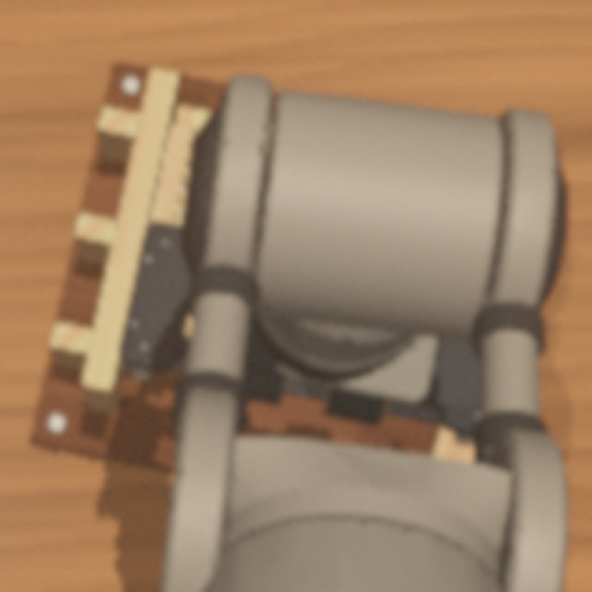

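View pics/side3.png

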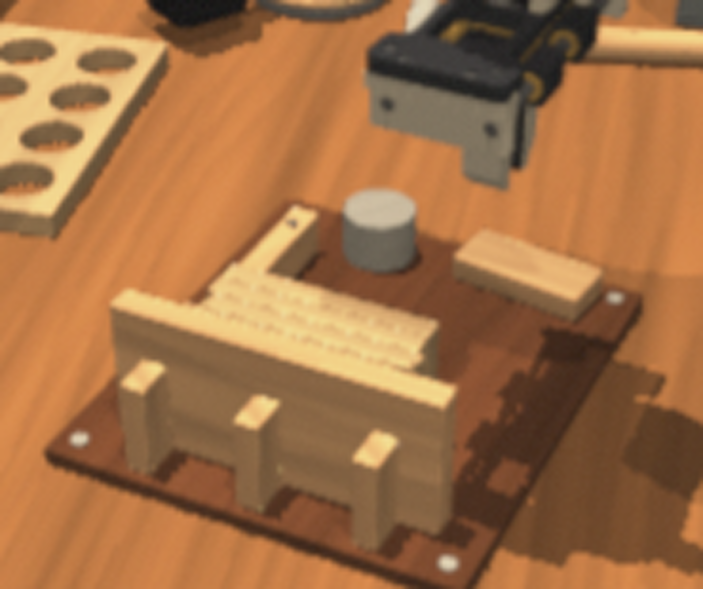

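Side view: all four blanks now stand upright, with tops at crop (230–430, 270–370). Next I'll square their −x ends with both fingers, opened about 12 mm.

```bash
python3 -m handwheel '[[[0,3.6,-2,0],[0,3.6,-1,0],[3,0,0,0],[3,0,0,0],[3,0,0,0],[2.5,0,0,0],[0,0,0,0],[0,0,0,0]]]' 0.13; python3 - <<'E'
from h import *
plan(-100,68,48)
for n,(r0,r1,c0,c1,s) in {"side":(100,255,160,345,3.8)}.items():
    p,d=bot.capture(n);a=cv2.resize(p[r0:r1,c0:c1,::-1],None,fx=s,fy=s,interpolation=cv2.INTER_CUBIC);cv2.imwrite(f"pics/{n}4.png",a)
E
```

```text
time: 8.85
tool_pos: [461.5, 77.2, 49.6]
tcp_rot: [-2.991, 1.568, 3.058]
contact_force: [0.4, -0.4, 1.1]
grip_width: 11.8
t 8.85 jig pos [-110.8   67.5   49.6] F [ 0.5 -0.3  1.1] grip 11.8 q6 -1.34
tool axes in jig x: [-0.002 -0.    -1.   ] y: [ 0.002  1.    -0.   ] z: [ 1.    -0.002 -0.002] yang 1.569
jig delta [10.8  0.5 -1.6] tool cm [0.15 0.05 1.08]
```

View pics/side4.png

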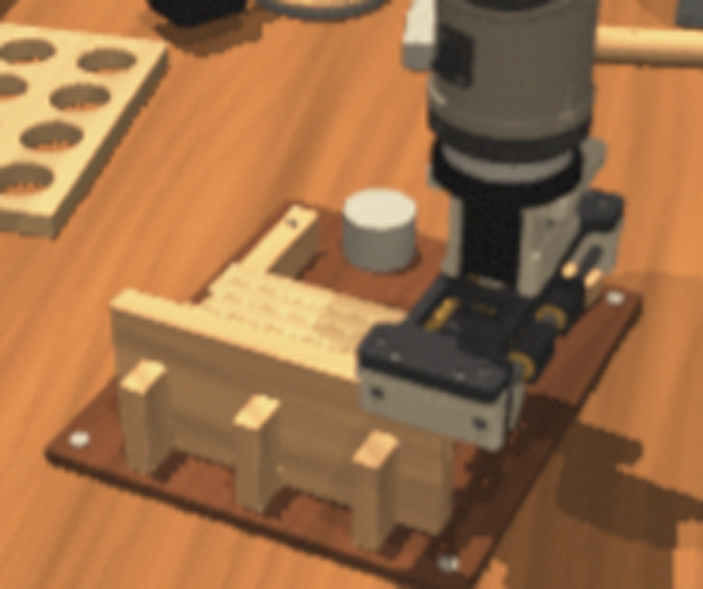

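```bash
python3 -m handwheel '[[[0,0,1.5,0],[0,0,0.8,0],[0,0,0.4,0],[0,0,0.4,0],[0,0,0.4,0],[0,0,0.4,0],[0,0,0.3,0],[0,0,0,0]]]'; python3 -c "
from h import *
plan(-59.5,68,49)"
```

```text
time: 9.57
tool_pos: [503.2, 67.3, 50.0]
tcp_rot: [0.314, 1.57, 0.082]
contact_force: [-1.4, 0.4, 0.8]
grip_width: 12.0
t 9.57 jig pos [-67.9  67.5  50. ] F [-1.4  0.1  0.8] grip 12.0 q6 -1.36
tool axes in jig x: [ 0.  0. -1.] y: [0.001 1.    0.   ] z: [ 1.    -0.001  0.   ] yang 1.57
jig delta [ 8.4  0.5 -1. ] tool cm [0.1  0.05 0.84]
```

```bash
python3 -m handwheel '[[[0,0,0.3,0],[0,0,0.2,0],[0,0,0,0]]]'; python3 -c "
from h import *
plan(-59.5,68,49)"
```

```text
time: 9.82
tool_pos: [507.3, 66.3, 49.8]
tcp_rot: [-3.078, 1.569, 2.972]
contact_force: [-4.0, 1.6, 2.1]
grip_width: 11.8
t 9.82 jig pos [-63.7  67.5  49.8] F [-4.3  0.6  2.1] grip 11.8 q6 -1.36
tool axes in jig x: [-0.001 -0.    -1.   ] y: [ 0.001  1.    -0.   ] z: [ 1.    -0.001 -0.001] yang 1.57
jig delta [ 4.2  0.5 -0.8] tool cm [0.08 0.05 0.42]
```

```bash
python3 -m handwheel '[[[0,0,0.2,0],[0,0,0.1,0],[0,0,0,0]]]'; python3 -c "
from h import *
plan(-59.5,68,49)";python3 -m handwheel '[[[0,0,0.1,0],[0,0,0.1,0],[0,0,0,0]]]'; python3 - <<'E'
from h import *
plan(-59.5,68,49)
for n,(r0,r1,c0,c1,s) in {"top":(110,270,215,375,3.7),"side":(100,255,160,345,3.8)}.items():
    p,d=bot.capture(n);a=cv2.resize(p[r0:r1,c0:c1,::-1],None,fx=s,fy=s,interpolation=cv2.INTER_CUBIC);cv2.imwrite(f"pics/{n}5.png",a)
E
```

```text
time: 10.07
tool_pos: [507.2, 66.3, 49.7]
tcp_rot: [-3.039, 1.563, 3.012]
contact_force: [-14.7, 3.7, 11.2]
grip_width: 12.0
t 10.07 jig pos [-63.9  67.4  49.7] F [-15.1   0.3  11.2] grip 12.0 q6 -1.36
tool axes in jig x: [-0.008 -0.001 -1.   ] y: [ 0.001  1.    -0.001] z: [ 1.    -0.001 -0.008] yang 1.57
jig delta [ 4.4  0.6 -0.7] tool cm [0.07 0.06 0.44]
time: 10.32
tool_pos: [507.1, 66.3, 49.7]
tcp_rot: [-3.036, 1.559, 3.015]
contact_force: [-20.8, 5.0, 17.0]
grip_width: 11.8
t 10.32 jig pos [-64.   67.4  49.7] F [-21.4   0.1  17. ] grip 11.8 q6 -1.36
tool axes in jig x: [-0.012 -0.001 -1.   ] y: [ 0.     1.    -0.001] z: [ 1.    -0.    -0.012] yang 1.57
jig delta [ 4.5  0.6 -0.7] tool cm [0.06 0.06 0.45]
```

View pics/side5.png

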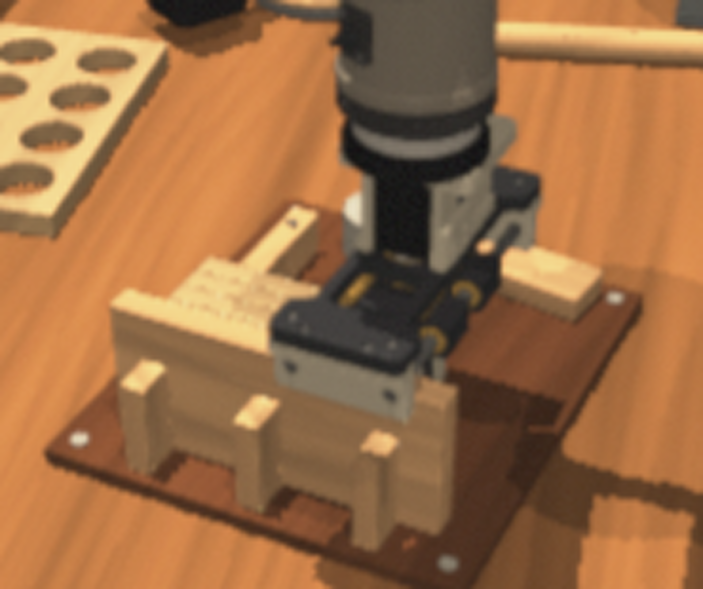

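View pics/top5.png

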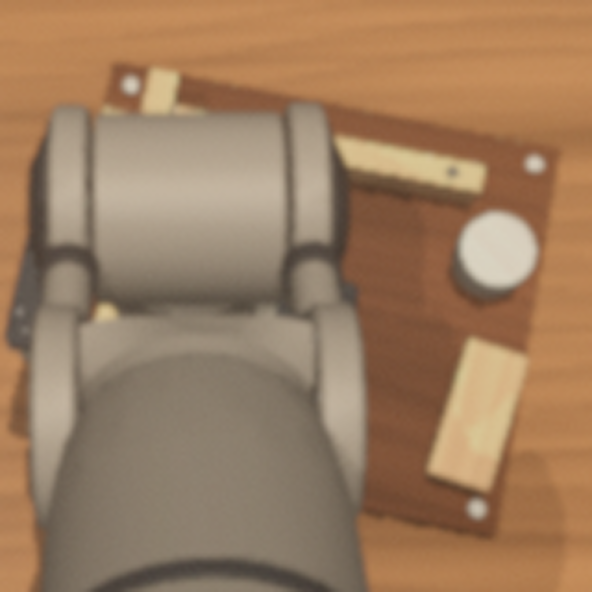

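```bash
python3 -m handwheel '[[[0,0,-0.8,0],[0,0,-2.5,0],[0,0,-2.5,0],[-3.5,0,-2,0],[-3.5,0,-3.5,0],[-1,0,-4,0],[0,0,-4,0],[0,0,0,0]]]'; python3 - <<'E'
from h import *
plan(-59.5,68,49)
for n,(r0,r1,c0,c1,s) in {"top":(110,270,215,375,3.7),"side":(125,255,170,335,4.6)}.items():
    p,d=bot.capture(n);np.save(n+"6.npy",d);cv2.imwrite(f"pics/{n}6r.png",p[:,:,::-1]);a=cv2.resize(p[r0:r1,c0:c1,::-1],None,fx=s,fy=s,interpolation=cv2.INTER_CUBIC);cv2.imwrite(f"pics/{n}6.png",a)
E
```

```text
time: 11.08
tool_pos: [323.6, 108.9, 124.2]
tcp_rot: [-2.906, 1.567, -3.137]
contact_force: [-0.3, 1.0, -0.2]
grip_width: 12.0
t 11.08 jig pos [-252.3   66.7  124.2] F [-0.6  0.9 -0.2] grip 12.0 q6 -1.24
tool axes in jig x: [-0.004 -0.001 -1.   ] y: [-0.001  1.    -0.001] z: [ 1.     0.001 -0.004] yang 1.572
jig delta [192.8   1.3 -75.2] tool cm [ 7.45  0.12 19.31]
```

View pics/side6.png

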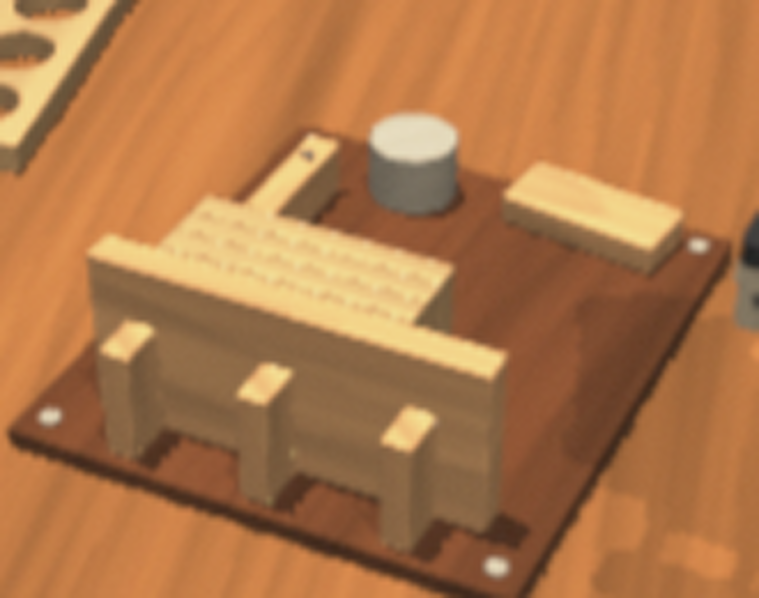

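View pics/top6.png

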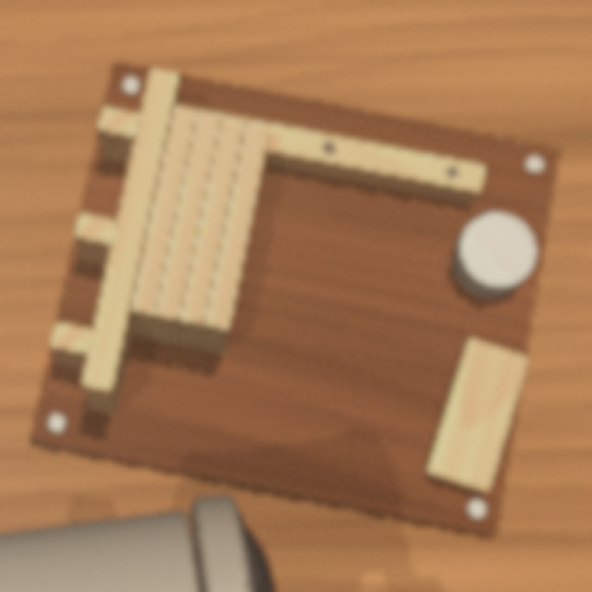

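Both views show a tight rectangular row with aligned ends. I'll check it against the ideal block drawn in the fitted jig frame.

```bash
python3 - <<'E'
from h import *
def box(x0,x1,y0,y1,z0,z1): return [[x,y,z] for x in(x0,x1) for y in(y0,y1) for z in(z0,z1)]
E=[(0,1),(2,3),(4,5),(6,7),(0,2),(1,3),(4,6),(5,7),(0,4),(1,5),(2,6),(3,7)]
for n,(r0,r1,c0,c1,s) in {"top":(130,205,235,310,8),"side":(155,220,185,280,8)}.items():
    im=cv2.imread(f"pics/{n}6r.png")[r0:r1,c0:c1];im=cv2.resize(im,None,fx=s,fy=s,interpolation=cv2.INTER_CUBIC)
    for b,col in((box(-102,98,100,118,12,102),(255,0,0)),(box(80,98,-100,100,12,42),(255,0,0)),(box(-50,80,40,100,12,92),(0,200,0))):
        q=(proj(n,fromjig(b))-[c0,r0]+.5)*s
        for i,j in E: cv2.line(im,tuple(int(v) for v in q[i]),tuple(int(v) for v in q[j]),col,1)
    cv2.imwrite(f"pics/{n}6o.png",im);print(im.shape)
    P=tojig(cloud(n,np.load(n+"6.npy"))).reshape(-1,3)
    m=(abs(P[:,2]-92)<6)&(P[:,0]>-70)&(P[:,0]<85)&(P[:,1]>30)&(P[:,1]<96);Q=P[m];print(len(Q),np.median(Q[:,2]),np.percentile(Q[:,0],[1,99]),np.percentile(Q[:,1],[1,99]))
E
```

```text
(600, 600, 3)
1409 91.20925428240639 [-48.80527114  79.14152487] [40.40887364 95.34524406]
(520, 760, 3)
846 93.61878752571374 [-50.98994603  76.21944678] [40.69698417 89.30552182]
```

View pics/top6o.png

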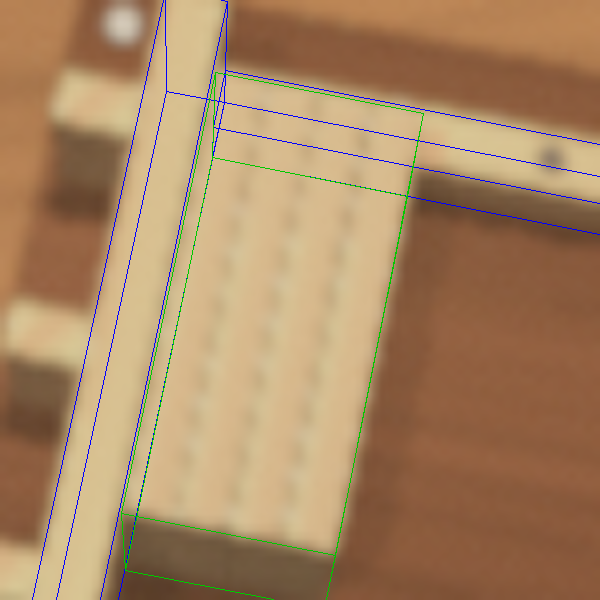

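View pics/side6o.png

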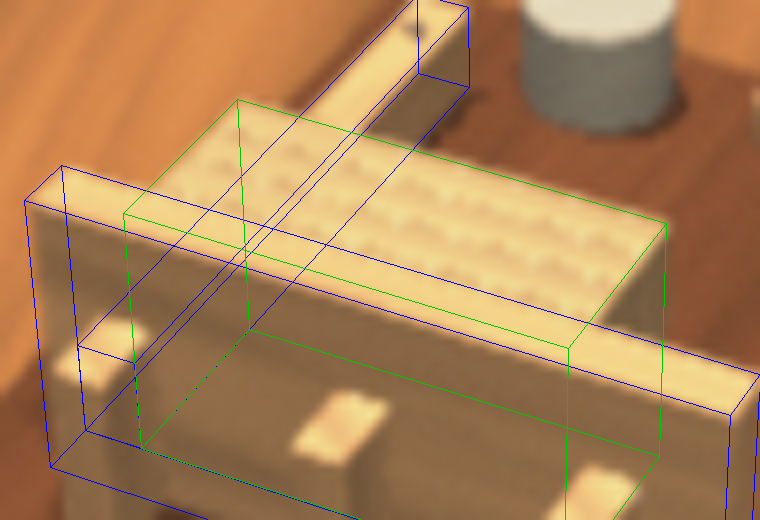

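The row matches the ideal block to about 1 mm in both views, and the arm is clear, so I'm handing the job in.

```bash
python3 - <<'E'
from h import *
b=[bot.find_in("top",l)[0]['bbox'] for l in("tin","offcut")];print(b)
print(bot.close_job())
E
```

```text
[[337.7, 167.7, 22.8, 23.2], [258.4, 140.5, 14.1, 60.5]]
the job is handed in; nothing more can be done
None
```

I pushed all four blanks upright and tight against the backstop, squared their far ends against the side fence, and handed the job in at about 11 s of the 67 s. The hand-in reports no verdict, so the checks below are mine.

- **Upright and packed:** I pushed the foot of the outermost blank with open fingers. The blanks slid at 2–4 N, and the force rose to 9 N once the row was packed.
- **Squaring:** I then pushed the −x ends with two slightly opened fingers until they stopped hard at 15–21 N.
- **Last pictures:** With the arm backed well clear, both cameras show the row matching an ideal packed block to about 1 mm. Measured ends are x ≈ −50 to +79 mm (ideal −50 to +80), front face y ≈ 40.5 mm (ideal 40), tops at the right height, ends aligned and no gaps visible.
- **Tin and offcut:** The tin's box is within about 1.5 pixels of its first position. The offcut looks unmoved in the pictures.

Two checks disagreed:

- **Squaring stop:** The fingers stopped about 4.5 mm earlier than I had calculated. I took that as an error in the assumed finger width, because the images show the row at the fence.
- **Offcut detection:** In the last check, the detector's best "offcut" match was one of the blanks instead, so for the offcut I am relying on the pictures alone.

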